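# Post the red tube carrier through the port of the transfer box

## Task

Take the tube carrier with the red handle and red caps by its handle and lower it upright through the yellow-rimmed port in the roof of the clear transfer box, without anything touching the yellow rim. Set it down gently on the box floor, do not drop it, and let it stand there; leave the yellow and green carriers where they are.

Things in the scene. Friction and masses are not known exactly. Their poses are not given: they have to be found in the camera images.
- carrier_red: Loose tube carrier, 0.15 to 0.29 kg: white block 70 (x) x 30 (y) x 46 mm high, red caps up to 55 mm, red tape on its sides; two thin steel posts at its ends bear a red grip bar 70 (x) x 12 (y) mm, 125 to 145 mm above the underside. Origin: centre of the underside, z up. On a 12 mm blue board in a row along y with two others, 85 mm or more between centres, long sides roughly along world x; order varies. Lifting it over another needs 150 mm.
- port_rim: Fixed yellow frame in the roof of the clear transfer box. Opening 100 (x) x 60 (y) mm; frame 124 x 84 outside, 10 thick. Origin: centre of the opening at the frame's top face, 90 mm above the bench, z up. Box 200 (x) x 160 (y) mm, centred under it, roof 4 mm and flat inner floor 84 mm below this origin. A carrier standing inside has its grip bar 41 to 61 mm above the frame's top.
- carrier_yellow: The same carrier as the red one in every size, with a yellow grip bar, caps and side tape. A bystander: it stays where it stands on the blue board. Origin: centre of its underside, z up, x along its long side.
- carrier_green: The same carrier as the red one in every size, with a green grip bar, caps and side tape. A bystander: it stays where it stands on the blue board. Origin: centre of its underside, z up, x along its long side.

How it is judged:
At the end, for the whole second after the job is handed in: The red carrier stands at rest and upright (within 0.1 rad) on the floor of the transfer box (within 5 mm of its height), its centre within 30 mm of the port's centre along both axes of the port, released; the yellow and green carriers are within 30 mm of where they began (x of carrier_red in the frame of port_rim between -0.03 and 0.03 m and y of carrier_red in the frame of port_rim between -0.03 and 0.03 m and z of carrier_red in the frame of port_rim between -0.09 and -0.079 m and angle between carrier_red's own z axis and vertical below 0.1 rad and linear speed of carrier_red below 0.02 m/s and distance of each of carrier_yellow, carrier_green from where it was at the start of the episode below 0.03 m); the robot touches nothing.
It fails at once if anything touches the yellow rim of the port (over 0.5 N) (contact force between port_rim and anything else above 0.5 N).
It fails at once if the red carrier is dropped into the box (faster than 0.45 m/s with its foot below the rim's top: a fall of more than 10 mm) (x of carrier_red in the frame of port_rim between -0.06 and 0.06 m and y of carrier_red in the frame of port_rim between -0.06 and 0.06 m and z of carrier_red in the frame of port_rim below 0 m and linear speed of carrier_red above 0.45 m/s).
It fails at once if the yellow carrier is displaced by more than 30 mm or tipped over (distance of carrier_yellow from where it was at the start of the episode above 0.03 m or angle between carrier_yellow's own z axis and vertical above 0.5 rad).
It fails at once if the green carrier is displaced by more than 30 mm or tipped over (distance of carrier_green from where it was at the start of the episode above 0.03 m or angle between carrier_green's own z axis and vertical above 0.5 rad).
It also fails if it takes over 40 s, if anything falls off the work surface, if the arm or the gripper's body presses on something with over 40 N, if the wrist force passes 120 N, or if a joint passes its speed limit or range.

## Robot

A 7-joint arm with a two-finger parallel gripper is mounted at the origin on the work surface. World frame = base frame: x ahead of the robot, y to its left, z up, the work surface at z = 0. Lengths are in m, angles in rad, forces in N, time in s.
With the tool pointing down it reaches from about 0.4 to 0.85 m from the base axis. Payload 10.4 kg.
Tool frame: the origin (TCP) lies between the finger pads; the fingertips stand 22 mm ahead of it and the grasp point (between the pads) lies 3 mm ahead of it; z points along the fingers, y is the line along which they close (so a half turn about z gives the same grasp; the last joint's range is limited). The gripper opens to 87 mm and grips with 3 to 60 N. Pads are 19 mm wide; open, the fingers measure 117 mm over their backs; the gripper's body (75 mm by 190 mm) begins 51 mm behind the grasp point.
Start: joints at [-1.193, 0.332, -0.065, 1.46, 0.022, 1.35, -0.088], TCP at [0.244, 0.575, 0.245] pointing down, gripper open.
Joint ranges: [-2.6, 2.6], [-0.5, 2.12], [-1.47, 1.34], [0.16, 2.42], [-1.27, 4.41], [0.06, 2.06], [-2.6, 2.6]. Speed limits (rad/s): [2.22, 2.22, 2.79, 2.79, 3.14, 3.14, 3.14].

## Interface

Orientations are given as a unit quaternion [x, y, z, w].
In Python, from bench import ctrl gives the robot as it stands.
- The arm moves only by the tool step_arm, never from a script. Its argument "commands" is a list of rows, each an object of numbers: "tx", "ty", "tz": the shift along the tool's x, y, z scaled (see below); "rx", "ry", "rz": the turn, a rotation vector about the tool's x, y, z scaled (see below). In form: [{"tx": .., "ty": .., "tz": .., "rx": .., "ry": .., "rz": ..}, ...]. A call has 1 to 20 rows; each row shifts and turns the commanded pose from where the row before left it, along the tool's axes as they then stand; what a row does not reach is not made up. The controller multiplies each number of a shift by 50 cm and each number of a turn by pi rad. A row lasts 1/12 s, in which the tool goes at most 41.7 mm and 7.16 degrees, less where a joint would pass 70% of its speed; a pose out of reach is approached as far as the arm can. A call with a number of a shift or a turn outside -1 to 1 is refused whole. A call with a gripper value outside its range is refused whole. "grip" is the gripper's target within -1 to 1 (shut at 1, half-way at 0, fully open at -1), set as the call begins (left out, the last holds). The fingers move at their own pace and stop on an object; "squeeze" is the grip in N (left out, the last holds). Time passes only in rows, so rows that do not move let the fingers close. It gives the time, the measured TCP pose, the force, the opening and the grip force at its end, in the units of the state.
- ctrl.get_state(): the state, without advancing time (a new reading comes with each control period).
- ctrl.camera(name): name is "scene" or "top" or "wrist"; returns (picture, depth): 400x640x3 uint8, blue, green, red; 400x640 float32, m along the optical axis (not along the pixel's ray), 0 where there is no reading.
- ctrl.camera_info(name): a dict with "fx", "fy", "cx", "cy" (pixels), "k1" (the pictures are not rectified: a ray, as slopes to the right and down, at radius r is drawn at 1 + k1 r^2 times it, then the intrinsics apply), "R" (3x3) and "t" (3): a world point X has camera coordinates R X + t. Camera axes: x right, y down, z forward; pixel columns grow to the right and rows downward; lengths in m; the calibration is good to about 2 mm. A picture is of the moment at which its call begins: read the wrist's pose just before it. camera_info takes no time and is no camera call; for the wrist camera it gives the pose at the moment of the call.
- ctrl.close_job(): hands the job in; it is judged then, once.
The state is a dict: "time": time; "q": joint angles; "joint_vel": joint speeds; "tau": joint torques, N m; "tcp_pos": TCP position; "ee_rot": TCP orientation; "ft_force": force on the tool from outside, world axes, zero at the start; "ft_torque": the same for the moment, N m; "grip_width": finger opening in m; "gripper_force": force on a finger pad.
Only numpy, scipy, OpenCV 4.12 (cv2) and the standard library are available. Lean on these libraries where they do the work, as an engineer would, in place of code of your own. Each camera call takes 0.05 s, during which the arm holds its last target. There are 200 camera calls.

## Working session

There is one attempt and no reset: what is moved stays moved. The work goes in short steps, Python scripts to look and compute and a tool call to move; the robot and the scene stay as the last step left them, time stands still between calls to the robot, and variables do not carry over. Pictures are saved under pics/ and viewed, at most 10 in all, crops included, and the job is handed in when it is done.

Besides the shell and the picture viewer there is one more tool, called after "Request:" as name(argument=value, ...), one argument or row to a line, values as JSON. step_arm: Moves the arm, as the interface text tells. Its arguments: {"type":"object","properties":{"commands":{"type":"array"},"grip":{"type":"number"},"squeeze":{"type":"number"}},"required":["commands"]}

```bash
mkdir -p pics; cat > h.py <<'E'
import numpy as np, cv2
from bench import ctrl
def world(name,info,u,v,d):
    """pixels u,v with depth d -> world points"""
    u,v,d=[np.atleast_1d(np.asarray(a,float)) for a in (u,v,d)]
    x=(u-info['cx'])/info['fx'];y=(v-info['cy'])/info['fy']
    a,b=x.copy(),y.copy()
    for _ in range(10):
        s=1+info['k1']*(a*a+b*b);a,b=x/s,y/s
    P=np.stack([a*d,b*d,d],1)
    return (P-np.array(info['t']))@np.array(info['R'])
E
python3 - <<'E'
from h import *
s=ctrl.get_state();print({k:np.round(s[k],3) for k in s})
for n in('top','scene'):
    im,d=ctrl.camera(n);i=ctrl.camera_info(n);cv2.imwrite(f'pics/{n}0.png',im);np.savez(f'{n}0.npz',im=im,d=d,i=np.array(i,dtype=object))
    hsv=cv2.cvtColor(im,cv2.COLOR_BGR2HSV);H,S,V=cv2.split(hsv)
    for c,m in (('red',(H<8)|(H>172)),('yel',(H>20)&(H<36)),('grn',(H>45)&(H<85))):
        m=m&(S>120)&(V>60)&(d>0)
        k,l,st,ce=cv2.connectedComponentsWithStats(m.astype(np.uint8))
        for j in range(1,k):
            if st[j,4]<60: continue
            v,u=np.where(l==j);P=world(n,i,u,v,d[v,u])
            print(n,c,st[j],'med',np.median(P,0).round(3),'lo',np.percentile(P,3,0).round(3),'hi',np.percentile(P,97,0).round(3))
E
```

```text
{'time': np.float64(0.0), 'q': array([-1.193,  0.333, -0.065,  1.461,  0.022,  1.35 , -0.089]), 'joint_vel': array([ 0.   ,  0.001, -0.001,  0.   , -0.001, -0.001, -0.001]), 'tau': array([-1.0000e-03, -6.2324e+01,  2.4000e-02, -3.8991e+01, -6.1000e-02,
        4.0000e-02,  0.0000e+00]), 'tcp_pos': array([0.244, 0.575, 0.244]), 'ee_rot': array([ 0.199,  0.98 , -0.001, -0.   ]), 'ft_force': array([-0.   , -0.444,  0.113]), 'ft_torque': array([-0.024,  0.074, -0.016]), 'gripper_force': np.float64(0.0), 'grip_width': np.float64(0.087)}
top red [226 155  17  39 277] med [0.571 0.217 0.156] lo [0.541 0.207 0.066] hi [0.602 0.228 0.158]
top red [   0  162   21  105 1590] med [ 0.568  1.037 -0.292] lo [ 0.414  1.006 -0.303] hi [ 0.697  1.077 -0.288]
top red [243 171   9  24  78] med [0.572 0.21  0.066] lo [0.553 0.203 0.062] hi [0.597 0.217 0.068]
top yel [346  55  42  19 325] med [ 0.839 -0.028  0.039] lo [ 0.822 -0.069  0.036] hi [0.856 0.011 0.042]
top yel [550  55  41  17 319] med [ 0.83  -0.457  0.079] lo [ 0.816 -0.499  0.076] hi [ 0.843 -0.417  0.082]
top yel [ 446  141   53   67 1145
[... 1186 characters left out ...]
lo [-2.433  0.056 -0.765] hi [-0.075  0.48   0.16 ]
scene grn [ 79 149  60  36 963] med [ 0.625 -0.591  0.01 ] lo [ 0.551 -0.645  0.007] hi [ 0.694 -0.539  0.013]
scene grn [417 226  30  26 290] med [0.586 0.316 0.154] lo [0.555 0.301 0.139] hi [0.615 0.329 0.157]
scene grn [417 259  15  13  76] med [0.578 0.309 0.065] lo [0.56  0.301 0.058] hi [0.592 0.317 0.067]
scene grn [420 264  18  15  97] med [0.587 0.322 0.064] lo [0.567 0.312 0.059] hi [0.609 0.332 0.067]
scene grn [   0  279  109  121 7128] med [ 0.999 -0.913 -0.752] lo [ 0.884 -1.273 -0.759] hi [ 1.161 -0.659 -0.745]
scene grn [  79  300   54   55 1254] med [ 0.771 -0.798 -0.753] lo [ 0.729 -0.963 -0.76 ] hi [ 0.837 -0.704 -0.745]
```

```bash
python3 - <<'E'
from h import *
for n in('top','scene'):
    z=np.load(f'{n}0.npz',allow_pickle=True);im,d,i=z['im'],z['d'],z['i'].item()
    H,S,V=cv2.split(cv2.cvtColor(im,cv2.COLOR_BGR2HSV))
    vv,uu=np.mgrid[:400,:640];W=world(n,i,uu.ravel(),vv.ravel(),d.ravel()).reshape(400,640,3)
    X,Y,Z=W[...,0],W[...,1],W[...,2]
    for c,m in (('red',((H<8)|(H>172))&(abs(Z-.153)<.01)&(abs(Y-.217)<.04)),('port',(H>18)&(H<38)&(abs(Z-.087)<.006)&(abs(Y+.22)<.08)&(abs(X-.585)<.1))):
        P=W[m&(S>90)&(d>0)]
        r=cv2.minAreaRect((P[:,:2]*1000).astype(np.float32)); print(n,c,len(P),np.round(r[0],1),np.round(r[1],1),round(r[2],1),'zmed',np.median(P[:,2]))
        print(np.round(cv2.boxPoints(r)).tolist())
E
```

```text
top red 252 [572.  217.4] [67.7 10.5] 14.7 zmed 0.1559298921083077
[[538.0, 214.0], [541.0, 204.0], [606.0, 221.0], [603.0, 231.0]]
top port 1259 [ 586.3 -218.7] [123.8  86.6] 5.7 zmed 0.08917721987742742
[[520.0, -182.0], [529.0, -268.0], [652.0, -256.0], [644.0, -169.0]]
scene red 178 [575.8 218.5] [70.  12.1] 13.8 zmed 0.15398928974470538
[[540.0, 216.0], [543.0, 204.0], [611.0, 221.0], [608.0, 233.0]]
scene port 621 [ 585.6 -218.5] [132.6  87.2] 6.2 zmed 0.08693035919844247
[[515.0, -182.0], [524.0, -269.0], [656.0, -255.0], [647.0, -168.0]]
```

View pics/top0.png

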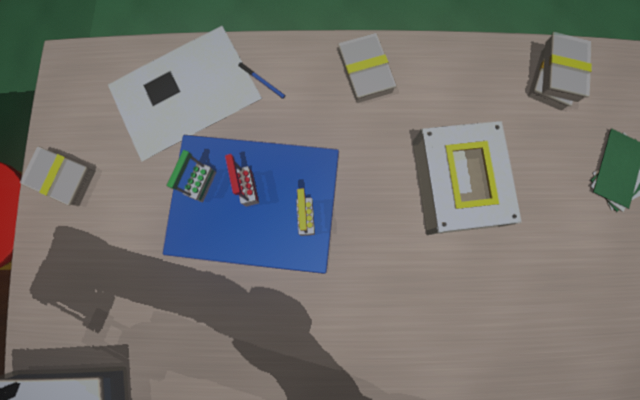

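View pics/scene0.png

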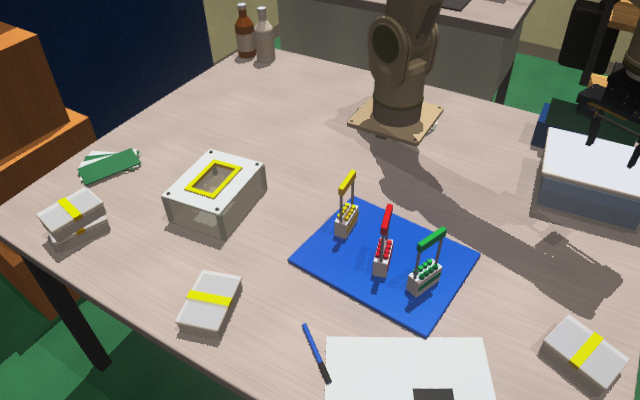

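Red bar at about (0.573, 0.217), z top 0.156, yaw 14°. The port centre is at (0.586, -0.219), yaw 6°, z 0.089. All of this agrees with the given sizes. I'll turn first, then hover.

Request:
step_arm(
  commands=[
    {"rz": -0.0345},
    {"rz": -0.0345},
    {"rz": -0.0345},
    {"rz": -0.0345},
    {"rz": -0.0345},
    {"rz": -0.0345},
  ],
  grip=-0.15,
)

```text
invalid input
```

Request:
step_arm(
  commands=[
    {"tx": -0.0288, "ty": -0.0535},
    {"tx": -0.0288, "ty": -0.0535},
    {"tx": -0.0288, "ty": -0.0535},
    {"tx": -0.0288, "ty": -0.0535},
    {"tx": -0.0288, "ty": -0.0535},
    {"tx": -0.0288, "ty": -0.0535},
    {"tx": -0.0288, "ty": -0.0535},
    {"tx": -0.0288, "ty": -0.0535},
    {"tx": -0.0288, "ty": -0.0535},
    {"tx": -0.0288, "ty": -0.0535},
    {"tx": -0.0288, "ty": -0.0535},
    {"tx": -0.0288, "ty": -0.0535},
    {"tx": -0.0288, "ty": -0.0535},
    {"tx": -0.0288, "ty": -0.0535},
    {"tx": -0.0288, "ty": -0.0535},
    {"tx": -0.0288, "ty": -0.0535},
    {},
    {},
  ],
)

```text
invalid input
```

```bash
cat >> h.py <<'E'
from scipy.spatial.transform import Rotation as Ro
def bar(n='wrist',save=None):
    i=ctrl.camera_info(n);im,d=ctrl.camera(n)
    if save: cv2.imwrite(save,im)
    H,S,V=cv2.split(cv2.cvtColor(im,cv2.COLOR_BGR2HSV))
    vv,uu=np.mgrid[:400,:640];W=world(n,i,uu.ravel(),vv.ravel(),d.ravel()).reshape(400,640,3)
    return im,d,i,H,S,V,W
def rect(P):
    r=cv2.minAreaRect((P[:,:2]*1000).astype(np.float32));return np.round(r[0],1),np.round(r[1],1),round(r[2],1),len(P),np.median(P[:,2]).round(4)
def goto(x,y,z,yaw_y):
    """tool-frame units from current pose to target; yaw_y = heading of tool y, deg"""
    s=ctrl.get_state();R=Ro.from_quat(s['ee_rot']).as_matrix()
    t=R.T@(np.array([x,y,z])-s['tcp_pos'])/0.5
    h=np.degrees(np.arctan2(R[1,1],R[0,1]))
    print('tcp',s['tcp_pos'].round(4),'heading',h.round(2),'tilt',R[:,2].round(4),'shift units',t.round(4),'rz units',((h-yaw_y)/180).round(4),'t',s['time'])
E
python3 - <<'E'
from h import *
im,d,i,H,S,V,W=bar(save='pics/w1.png')
m=((H<8)|(H>172))&(S>110)&(V>50)&(d>0)&(abs(W[...,2]-.156)<.012)
print(rect(W[m])); goto(.573,.217,.15,104.3); print(ctrl.get_state()['q'].round(2),ctrl.get_state()['grip_width'])
E
```

```text
(array([0., 0.]), array([0., 0.]), 0.0, 0, np.float64(nan))
tcp [0.2437 0.5752 0.244 ] heading 67.04 tilt [-4.e-04 -1.e-03 -1.e+00] shift units [-0.8858 -0.4026  0.1884] rz units -0.207 t 0.15
[-1.19  0.33 -0.06  1.46  0.02  1.35 -0.09] 0.08696610848956639
  return _methods._mean(a, axis=axis, dtype=dtype,
  ret = ret.dtype.type(ret / rcount)
```

View pics/w1.png

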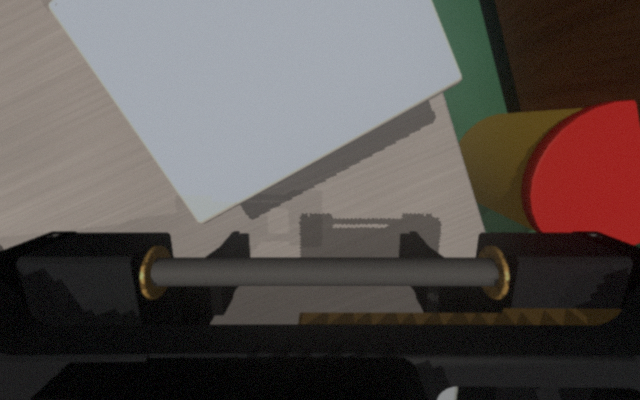

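The wrist view shows only the start area, with the fingers at rows 230–310, because the move was refused. The rows probably need all six keys.

Request:
step_arm(
  commands=[
    {"tx": 0, "ty": 0, "tz": 0, "rx": 0, "ry": 0, "rz": -0.0345},
    {"tx": 0, "ty": 0, "tz": 0, "rx": 0, "ry": 0, "rz": -0.0345},
    {"tx": 0, "ty": 0, "tz": 0, "rx": 0, "ry": 0, "rz": -0.0345},
    {"tx": 0, "ty": 0, "tz": 0, "rx": 0, "ry": 0, "rz": -0.0345},
    {"tx": 0, "ty": 0, "tz": 0, "rx": 0, "ry": 0, "rz": -0.0345},
    {"tx": 0, "ty": 0, "tz": 0, "rx": 0, "ry": 0, "rz": -0.0345},
  ],
  grip=-0.15,
)

```text
time: 0.65
tcp_pos: [0.2438, 0.5753, 0.2442]
ee_rot: [-0.127, 0.992, -0.0, -0.0]
ft_force: [1.0, -1.4, 0.1]
grip_width: 0.0555
gripper_force: 0.0
```

Request:
step_arm(
  commands=[
    {"tx": -0.0288, "ty": -0.0535, "tz": 0, "rx": 0, "ry": 0, "rz": 0},
    {"tx": -0.0288, "ty": -0.0535, "tz": 0, "rx": 0, "ry": 0, "rz": 0},
    {"tx": -0.0288, "ty": -0.0535, "tz": 0, "rx": 0, "ry": 0, "rz": 0},
    {"tx": -0.0288, "ty": -0.0535, "tz": 0, "rx": 0, "ry": 0, "rz": 0},
    {"tx": -0.0288, "ty": -0.0535, "tz": 0, "rx": 0, "ry": 0, "rz": 0},
    {"tx": -0.0288, "ty": -0.0535, "tz": 0, "rx": 0, "ry": 0, "rz": 0},
    {"tx": -0.0288, "ty": -0.0535, "tz": 0, "rx": 0, "ry": 0, "rz": 0},
    {"tx": -0.0288, "ty": -0.0535, "tz": 0, "rx": 0, "ry": 0, "rz": 0},
    {"tx": -0.0288, "ty": -0.0535, "tz": 0, "rx": 0, "ry": 0, "rz": 0},
    {"tx": -0.0288, "ty": -0.0535, "tz": 0, "rx": 0, "ry": 0, "rz": 0},
    {"tx": -0.0288, "ty": -0.0535, "tz": 0, "rx": 0, "ry": 0, "rz": 0},
    {"tx": -0.0288, "ty": -0.0535, "tz": 0, "rx": 0, "ry": 0, "rz": 0},
    {"tx": -0.0288, "ty": -0.0535, "tz": 0, "rx": 0, "ry": 0, "rz": 0},
    {"tx": -0.0288, "ty": -0.0535, "tz": 0, "rx": 0, "ry": 0, "rz": 0},
    {"tx": -0.0288, "ty": -0.0535, "tz": 0, "rx": 0, "ry": 0, "rz": 0},
    {"tx": -0.0288, "ty": -0.0535, "tz": 0, "rx": 0, "ry": 0, "rz": 0},
    {"tx": 0, "ty": 0, "tz": 0, "rx": 0, "ry": 0, "rz": 0},
    {"tx": 0, "ty": 0, "tz": 0, "rx": 0, "ry": 0, "rz": 0},
  ],
)

```text
time: 2.15
tcp_pos: [0.5736, 0.2156, 0.244]
ee_rot: [-0.123, 0.992, -0.0, -0.0]
ft_force: [-0.9, 0.8, -0.2]
grip_width: 0.0503
gripper_force: 0.0
```

```bash
python3 - <<'E'
from h import *
im,d,i,H,S,V,W=bar(save='pics/w2.png')
m=((H<8)|(H>172))&(S>110)&(V>50)&(d>0)&(abs(W[...,2]-.156)<.012)
print(rect(W[m])); goto(.573,.217,.15,104.3); print(ctrl.get_state()['q'].round(2),ctrl.get_state()['grip_width'])
E
```

```text
(array([572.8, 218.6]), array([68.1, 11.9]), 14.0, 1111, np.float64(0.1565))
tcp [0.5727 0.2175 0.2441] heading 104.25 tilt [-8.e-04  0.e+00 -1.e+00] shift units [-0.0005 -0.0012  0.1883] rz units -0.0003 t 2.2
[-0.54  0.3   0.13  1.5  -0.04  1.34  1.41] 0.050003799355977575
```

View pics/w2.png

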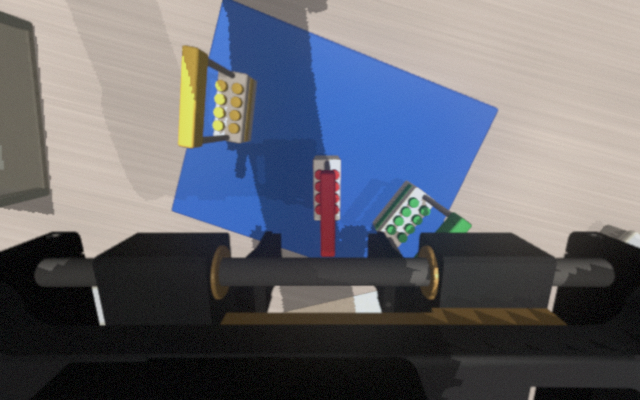

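The red bar (column 328, rows 170–258) lies midway between the fingers, so I'll descend and grip.

Request:
step_arm(
  commands=[
    {"tx": 0, "ty": 0, "tz": 0.036, "rx": 0, "ry": 0, "rz": 0},
    {"tx": 0, "ty": 0, "tz": 0.036, "rx": 0, "ry": 0, "rz": 0},
    {"tx": 0, "ty": 0, "tz": 0.036, "rx": 0, "ry": 0, "rz": 0},
    {"tx": 0, "ty": 0, "tz": 0.03, "rx": 0, "ry": 0, "rz": 0},
    {"tx": 0, "ty": 0, "tz": 0.02, "rx": 0, "ry": 0, "rz": 0},
    {"tx": 0, "ty": 0, "tz": 0.02, "rx": 0, "ry": 0, "rz": 0},
    {"tx": 0, "ty": 0, "tz": 0.01, "rx": 0, "ry": 0, "rz": 0},
    {"tx": 0, "ty": 0, "tz": 0, "rx": 0, "ry": 0, "rz": 0},
    {"tx": 0, "ty": 0, "tz": 0, "rx": 0, "ry": 0, "rz": 0},
  ],
)

```text
time: 2.95
tcp_pos: [0.5729, 0.218, 0.151]
ee_rot: [-0.125, 0.992, 0.0, 0.0]
ft_force: [-0.2, 0.2, -0.1]
grip_width: 0.0502
gripper_force: 0.0
```

Request:
step_arm(
  commands=[
    {"tx": 0, "ty": 0, "tz": 0, "rx": 0, "ry": 0, "rz": 0},
    {"tx": 0, "ty": 0, "tz": 0, "rx": 0, "ry": 0, "rz": 0},
    {"tx": 0, "ty": 0, "tz": 0, "rx": 0, "ry": 0, "rz": 0},
    {"tx": 0, "ty": 0, "tz": 0, "rx": 0, "ry": 0, "rz": 0},
    {"tx": 0, "ty": 0, "tz": 0, "rx": 0, "ry": 0, "rz": 0},
    {"tx": 0, "ty": 0, "tz": 0, "rx": 0, "ry": 0, "rz": 0},
    {"tx": 0, "ty": 0, "tz": 0, "rx": 0, "ry": 0, "rz": 0},
    {"tx": 0, "ty": 0, "tz": 0, "rx": 0, "ry": 0, "rz": 0},
    {"tx": 0, "ty": 0, "tz": 0, "rx": 0, "ry": 0, "rz": 0},
    {"tx": 0, "ty": 0, "tz": 0, "rx": 0, "ry": 0, "rz": 0},
  ],
  grip=1,
  squeeze=35,
)

```text
time: 3.78
tcp_pos: [0.5728, 0.2177, 0.1506]
ee_rot: [-0.124, 0.992, 0.0, 0.0]
ft_force: [0.6, 0.1, 0.5]
grip_width: 0.0118
gripper_force: 35.0
```

Request:
step_arm(
  commands=[
    {"tx": 0, "ty": 0, "tz": -0.01, "rx": 0, "ry": 0, "rz": 0},
    {"tx": 0, "ty": 0, "tz": -0.02, "rx": 0, "ry": 0, "rz": 0},
    {"tx": 0, "ty": 0, "tz": -0.03, "rx": 0, "ry": 0, "rz": 0},
    {"tx": 0, "ty": 0, "tz": -0.04, "rx": 0, "ry": 0, "rz": 0},
    {"tx": 0, "ty": 0, "tz": -0.04, "rx": 0, "ry": 0, "rz": 0},
    {"tx": 0, "ty": 0, "tz": -0.04, "rx": 0, "ry": 0, "rz": 0},
    {"tx": 0, "ty": 0, "tz": -0.04, "rx": 0, "ry": 0, "rz": 0},
    {"tx": 0, "ty": 0, "tz": -0.04, "rx": 0, "ry": 0, "rz": 0},
    {"tx": 0, "ty": 0, "tz": -0.04, "rx": 0, "ry": 0, "rz": 0},
    {"tx": 0, "ty": 0, "tz": -0.03, "rx": 0, "ry": 0, "rz": 0},
    {"tx": 0, "ty": 0, "tz": -0.03, "rx": 0, "ry": 0, "rz": 0},
    {"tx": 0, "ty": 0, "tz": -0.02, "rx": 0, "ry": 0, "rz": 0},
    {"tx": 0, "ty": 0, "tz": 0, "rx": 0, "ry": 0, "rz": 0},
    {"tx": 0, "ty": 0, "tz": 0, "rx": 0, "ry": 0, "rz": 0},
  ],
)

```text
time: 4.95
tcp_pos: [0.5729, 0.2176, 0.3408]
ee_rot: [-0.124, 0.992, 0.0, 0.0]
ft_force: [0.5, -0.0, -1.8]
grip_width: 0.0119
gripper_force: 35.0
```

```bash
python3 - <<'E'
from h import *
goto(.586,-.2187,.34,95.9); s=ctrl.get_state(); print(s['ft_force'].round(2),s['ft_torque'].round(3),s['grip_width'],s['q'].round(2))
E
```

```text
tcp [0.5729 0.2176 0.3408] heading 104.29 tilt [ 6.e-04  3.e-04 -1.e+00] shift units [ 0.1899 -0.852   0.0013] rz units 0.0466 t 4.95
[ 0.51 -0.02 -1.79] [0.072 0.038 0.002] 0.011888840150220735 [-0.55  0.27  0.14  1.34 -0.04  1.53  1.41]
```

Request:
step_arm(
  commands=[
    {"tx": 0.0045, "ty": -0.02, "tz": 0, "rx": 0, "ry": 0, "rz": 0},
    {"tx": 0.0078, "ty": -0.035, "tz": 0, "rx": 0, "ry": 0, "rz": 0},
    {"tx": 0.0118, "ty": -0.053, "tz": 0, "rx": 0, "ry": 0, "rz": 0},
    {"tx": 0.0118, "ty": -0.053, "tz": 0, "rx": 0, "ry": 0, "rz": 0},
    {"tx": 0.0118, "ty": -0.053, "tz": 0, "rx": 0, "ry": 0, "rz": 0},
    {"tx": 0.0118, "ty": -0.053, "tz": 0, "rx": 0, "ry": 0, "rz": 0},
    {"tx": 0.0118, "ty": -0.053, "tz": 0, "rx": 0, "ry": 0, "rz": 0},
    {"tx": 0.0118, "ty": -0.053, "tz": 0, "rx": 0, "ry": 0, "rz": 0},
    {"tx": 0.0118, "ty": -0.053, "tz": 0, "rx": 0, "ry": 0, "rz": 0},
    {"tx": 0.0118, "ty": -0.053, "tz": 0, "rx": 0, "ry": 0, "rz": 0},
    {"tx": 0.0118, "ty": -0.053, "tz": 0, "rx": 0, "ry": 0, "rz": 0},
    {"tx": 0.0118, "ty": -0.053, "tz": 0, "rx": 0, "ry": 0, "rz": 0},
    {"tx": 0.0118, "ty": -0.053, "tz": 0, "rx": 0, "ry": 0, "rz": 0},
    {"tx": 0.0118, "ty": -0.053, "tz": 0, "rx": 0, "ry": 0, "rz": 0},
    {"tx": 0.0118, "ty": -0.053, "tz": 0, "rx": 0, "ry": 0, "rz": 0},
    {"tx": 0.0118, "ty": -0.053, "tz": 0, "rx": 0, "ry": 0, "rz": 0},
    {"tx": 0.0078, "ty": -0.035, "tz": 0, "rx": 0, "ry": 0, "rz": 0},
    {"tx": 0.0045, "ty": -0.02, "tz": 0, "rx": 0, "ry": 0, "rz": 0},
  ],
)

```text
time: 6.45
tcp_pos: [0.5845, -0.2223, 0.3393]
ee_rot: [-0.122, 0.992, -0.0, -0.001]
ft_force: [-0.3, -0.0, -1.7]
grip_width: 0.0115
gripper_force: 35.0
```

Request:
step_arm(
  commands=[
    {"tx": 0, "ty": 0, "tz": 0, "rx": 0, "ry": 0, "rz": 0.0156},
    {"tx": 0, "ty": 0, "tz": 0, "rx": 0, "ry": 0, "rz": 0.0155},
    {"tx": 0, "ty": 0, "tz": 0, "rx": 0, "ry": 0, "rz": 0.0155},
    {"tx": 0, "ty": 0, "tz": 0, "rx": 0, "ry": 0, "rz": 0},
    {"tx": 0, "ty": 0, "tz": 0, "rx": 0, "ry": 0, "rz": 0},
    {"tx": 0, "ty": 0, "tz": 0, "rx": 0, "ry": 0, "rz": 0},
  ],
)

```text
time: 6.95
tcp_pos: [0.5859, -0.2183, 0.3402]
ee_rot: [-0.053, 0.999, 0.0, -0.0]
ft_force: [-0.1, 0.1, -2.7]
grip_width: 0.0117
gripper_force: 35.0
```

```bash
python3 - <<'E'
from h import *
goto(.586,-.2187,.34,95.9)
for n in('wrist','top','scene'):
    im,d,i,H,S,V,W=bar(n,save=f'pics/{n}3.png'); X,Y,Z=W[...,0],W[...,1],W[...,2]
    near=(d>0)&(abs(X-.586)<.11)&(abs(Y+.219)<.09)
    red=((H<8)|(H>172))&(S>110)&(V>50)&near
    for nm,m in (('bar',red&(Z>.32)),('caps/tape',red&(Z<.3)),('white',near&(S<70)&(Z>.19)&(Z<.262)),('port',(H>18)&(H<38)&(S>90)&near&(abs(Z-.088)<.006))):
        if m.sum()>20: print(n,nm,rect(W[m]),'zrange',np.percentile(Z[m],[2,98]).round(3))
E
```

```text
tcp [ 0.5859 -0.2183  0.3402] heading 96.02 tilt [-5.e-04  4.e-04 -1.e+00] shift units [-0.0002 -0.0008  0.0004] rz units 0.0007 t 6.95
wrist bar (array([ 579.8, -218.5]), array([57.4, 14.7]), 8.6, 2165, np.float64(0.3459)) zrange [0.331 0.347]
wrist caps/tape (array([ 579.9, -218.1]), array([36.2, 26.1]), 5.2, 352, np.float64(0.2561)) zrange [0.254 0.258]
wrist white (array([ 576.8, -218. ]), array([51.3, 31. ]), 6.9, 996, np.float64(0.2466)) zrange [0.204 0.253]
wrist port (array([ 587.3, -218. ]), array([123.5,  82.8]), 5.9, 2064, np.float64(0.0895)) zrange [0.088 0.091]
top bar (array([ 551.5, -182.7]), array([16.7, 89.6]), 11.4, 125, np.float64(0.3444)) zrange [0.33  0.397]
top caps/tape (array([ 585.7, -214.8]), array([63.6, 29.7]), 8.1, 332, np.float64(0.2349)) zrange [0.223 0.257]
top white (array([ 585.6, -217.3]), array([71.2, 32.1]), 5.7, 645, np.float64(0.2417)) zrange [0.205 0.255]
top port (array([ 587.2, -218.8]), array([125.4,  86.3]), 6.0, 1217, np.float64(0.0891)) zrange [0.084 0.092]
scene bar (array([ 587.9, -217.8]), array([22.6, 70. ]), 86.6, 173, np.float64(0.3381)) zrange [0.326 0.346]
scene caps/tape (array([ 585.2, -215.2]), array([66.5, 31.5]), 9.5, 275, np.float64(0.2483)) zrange [0.219 0.256]
scene white (array([ 588.3, -216. ]), array([72.9, 31.5]), 2.1, 483, np.float64(0.2299)) zrange [0.202 0.257]
scene port (array([ 585.6, -218.7]), array([131.8,  88.4]), 5.8, 619, np.float64(0.0868)) zrange [0.083 0.09 ]
```

View pics/wrist3.png

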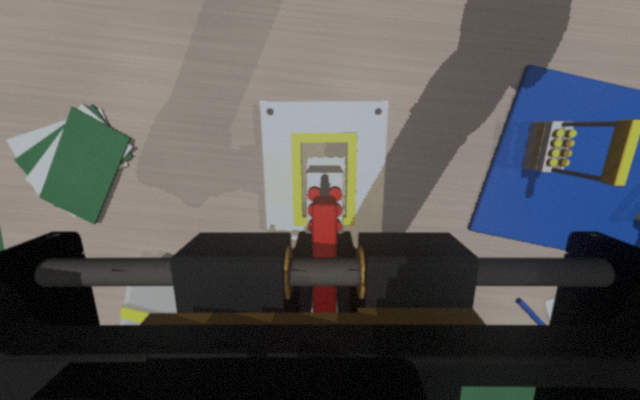

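View pics/scene3.png

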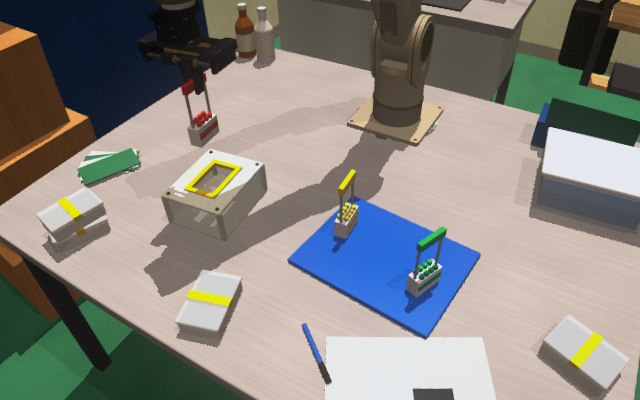

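The wrist view shows the red bar at column 325, centred over the frame (columns 292–356). The carrier is within about 1.5 mm and 1° of the port, with 15 mm of clearance on every side. The scene view shows it hanging upright over the box, so I'll lower it.

Request:
step_arm(
  commands=[
    {"tx": 0, "ty": -0.002, "tz": 0.02, "rx": 0, "ry": 0, "rz": 0},
    {"tx": -0.002, "ty": 0, "tz": 0.03, "rx": 0, "ry": 0, "rz": 0},
    {"tx": 0, "ty": 0, "tz": 0.03, "rx": 0, "ry": 0, "rz": 0},
    {"tx": 0, "ty": 0, "tz": 0.03, "rx": 0, "ry": 0, "rz": 0},
    {"tx": 0, "ty": 0, "tz": 0.03, "rx": 0, "ry": 0, "rz": 0},
    {"tx": 0, "ty": 0, "tz": 0.03, "rx": 0, "ry": 0, "rz": 0},
    {"tx": 0, "ty": 0, "tz": 0.03, "rx": 0, "ry": 0, "rz": 0},
    {"tx": 0, "ty": 0, "tz": 0.03, "rx": 0, "ry": 0, "rz": 0},
    {"tx": 0, "ty": 0, "tz": 0.03, "rx": 0, "ry": 0, "rz": 0},
    {"tx": 0, "ty": 0, "tz": 0.03, "rx": 0, "ry": 0, "rz": 0},
    {"tx": 0, "ty": 0, "tz": 0.03, "rx": 0, "ry": 0, "rz": 0},
    {"tx": 0, "ty": 0, "tz": 0.025, "rx": 0, "ry": 0, "rz": 0},
    {"tx": 0, "ty": 0, "tz": 0.015, "rx": 0, "ry": 0, "rz": 0},
    {"tx": 0, "ty": 0, "tz": 0.01, "rx": 0, "ry": 0, "rz": 0},
    {"tx": 0, "ty": 0, "tz": 0, "rx": 0, "ry": 0, "rz": 0},
    {"tx": 0, "ty": 0, "tz": 0, "rx": 0, "ry": 0, "rz": 0},
  ],
)

```text
time: 8.43
tcp_pos: [0.5873, -0.2196, 0.1558]
ee_rot: [-0.052, 0.999, -0.0, 0.0]
ft_force: [-1.1, 0.6, -1.4]
grip_width: 0.0119
gripper_force: 35.0
```

Request:
step_arm(
  commands=[
    {"tx": 0, "ty": 0, "tz": 0.003, "rx": 0, "ry": 0, "rz": 0},
    {"tx": 0, "ty": 0, "tz": 0.003, "rx": 0, "ry": 0, "rz": 0},
    {"tx": 0, "ty": 0, "tz": 0.003, "rx": 0, "ry": 0, "rz": 0},
    {"tx": 0, "ty": 0, "tz": 0.003, "rx": 0, "ry": 0, "rz": 0},
    {"tx": 0, "ty": 0, "tz": 0, "rx": 0, "ry": 0, "rz": 0},
    {"tx": 0, "ty": 0, "tz": 0, "rx": 0, "ry": 0, "rz": 0},
  ],
)

```text
time: 8.93
tcp_pos: [0.5871, -0.2195, 0.1495]
ee_rot: [-0.052, 0.999, 0.0, -0.0]
ft_force: [0.1, 0.6, -1.6]
grip_width: 0.012
gripper_force: 35.0
```

Predicted contact is at TCP z of about 0.1448, so I'll creep down.

Request:
step_arm(
  commands=[
    {"tx": 0, "ty": 0, "tz": 0.002, "rx": 0, "ry": 0, "rz": 0},
    {"tx": 0, "ty": 0, "tz": 0.002, "rx": 0, "ry": 0, "rz": 0},
    {"tx": 0, "ty": 0, "tz": 0.002, "rx": 0, "ry": 0, "rz": 0},
    {"tx": 0, "ty": 0, "tz": 0.001, "rx": 0, "ry": 0, "rz": 0},
    {"tx": 0, "ty": 0, "tz": 0, "rx": 0, "ry": 0, "rz": 0},
    {"tx": 0, "ty": 0, "tz": 0, "rx": 0, "ry": 0, "rz": 0},
  ],
)

```text
time: 9.43
tcp_pos: [0.5871, -0.2195, 0.146]
ee_rot: [-0.052, 0.999, 0.0, -0.0]
ft_force: [-0.1, 1.0, -1.8]
grip_width: 0.0123
gripper_force: 35.0
```

Request:
step_arm(
  commands=[
    {"tx": 0, "ty": 0, "tz": 0.001, "rx": 0, "ry": 0, "rz": 0},
    {"tx": 0, "ty": 0, "tz": 0.001, "rx": 0, "ry": 0, "rz": 0},
    {"tx": 0, "ty": 0, "tz": 0, "rx": 0, "ry": 0, "rz": 0},
    {"tx": 0, "ty": 0, "tz": 0, "rx": 0, "ry": 0, "rz": 0},
  ],
)

```text
time: 9.77
tcp_pos: [0.5871, -0.2195, 0.145]
ee_rot: [-0.052, 0.999, 0.0, 0.0]
ft_force: [-0.2, -0.1, -1.5]
grip_width: 0.0117
gripper_force: 35.0
```

Request:
step_arm(
  commands=[
    {"tx": 0, "ty": 0, "tz": 0.001, "rx": 0, "ry": 0, "rz": 0},
    {"tx": 0, "ty": 0, "tz": 0, "rx": 0, "ry": 0, "rz": 0},
    {"tx": 0, "ty": 0, "tz": 0, "rx": 0, "ry": 0, "rz": 0},
  ],
)

```text
time: 10.02
tcp_pos: [0.5872, -0.2195, 0.1446]
ee_rot: [-0.052, 0.999, 0.0, 0.0]
ft_force: [-1.1, -0.9, -0.6]
grip_width: 0.0116
gripper_force: 35.0
```

Request:
step_arm(
  commands=[
    {"tx": 0, "ty": 0, "tz": 0.001, "rx": 0, "ry": 0, "rz": 0},
    {"tx": 0, "ty": 0, "tz": 0, "rx": 0, "ry": 0, "rz": 0},
    {"tx": 0, "ty": 0, "tz": 0, "rx": 0, "ry": 0, "rz": 0},
  ],
)

```text
time: 10.27
tcp_pos: [0.5874, -0.2196, 0.1446]
ee_rot: [-0.052, 0.999, -0.0, 0.0]
ft_force: [-0.3, 0.8, 5.8]
grip_width: 0.0118
gripper_force: 35.0
```

Contact at the predicted height with 5.8 N upward. I'll release and retreat.

Request:
step_arm(
  commands=[
    {"tx": 0, "ty": 0, "tz": 0, "rx": 0, "ry": 0, "rz": 0},
    {"tx": 0, "ty": 0, "tz": 0, "rx": 0, "ry": 0, "rz": 0},
    {"tx": 0, "ty": 0, "tz": 0, "rx": 0, "ry": 0, "rz": 0},
    {"tx": 0, "ty": 0, "tz": 0, "rx": 0, "ry": 0, "rz": 0},
    {"tx": 0, "ty": 0, "tz": 0, "rx": 0, "ry": 0, "rz": 0},
    {"tx": 0, "ty": 0, "tz": 0, "rx": 0, "ry": 0, "rz": 0},
    {"tx": 0, "ty": 0, "tz": 0, "rx": 0, "ry": 0, "rz": 0},
    {"tx": 0, "ty": 0, "tz": 0, "rx": 0, "ry": 0, "rz": 0},
  ],
  grip=-0.15,
)

```text
time: 10.93
tcp_pos: [0.5871, -0.2195, 0.144]
ee_rot: [-0.052, 0.999, 0.0, -0.0]
ft_force: [0.0, 0.1, 0.6]
grip_width: 0.0486
gripper_force: 0.0
```

Request:
step_arm(
  commands=[
    {"tx": 0, "ty": 0, "tz": -0.01, "rx": 0, "ry": 0, "rz": 0},
    {"tx": 0, "ty": 0, "tz": -0.02, "rx": 0, "ry": 0, "rz": 0},
    {"tx": 0, "ty": 0, "tz": -0.03, "rx": 0, "ry": 0, "rz": 0},
    {"tx": 0, "ty": 0, "tz": -0.04, "rx": 0, "ry": 0, "rz": 0},
    {"tx": 0, "ty": 0, "tz": -0.04, "rx": 0, "ry": 0, "rz": 0},
    {"tx": 0, "ty": 0, "tz": -0.04, "rx": 0, "ry": 0, "rz": 0},
    {"tx": 0, "ty": 0, "tz": -0.04, "rx": 0, "ry": 0, "rz": 0},
    {"tx": 0, "ty": 0, "tz": -0.04, "rx": 0, "ry": 0, "rz": 0},
    {"tx": 0, "ty": 0, "tz": -0.02, "rx": 0, "ry": 0, "rz": 0},
    {"tx": 0, "ty": 0, "tz": 0, "rx": 0, "ry": 0, "rz": 0},
    {"tx": 0, "ty": 0, "tz": 0, "rx": 0, "ry": 0, "rz": 0},
  ],
)

```text
time: 11.85
tcp_pos: [0.5872, -0.2195, 0.2841]
ee_rot: [-0.052, 0.999, -0.0, 0.0]
ft_force: [0.1, -0.1, -0.6]
grip_width: 0.05
gripper_force: 0.0
```

```bash
python3 - <<'E'
from h import *
s=ctrl.get_state();print(s['grip_width'],s['ft_force'].round(2),s['tcp_pos'])
for n in ('wrist','scene'):
    im,d,i,H,S,V,W=bar(n,save=f'pics/{n}4.png');X,Y,Z=W[...,0],W[...,1],W[...,2]
    red=((H<8)|(H>172))&(S>110)&(V>50)&(d>0)&(abs(X-.586)<.11)&(abs(Y+.219)<.09)
    for nm,m in (('bar',red&(Z>.12)),('caps',red&(Z<.08))):
        if m.sum()>15: print(n,nm,rect(W[m]))
E
```

```text
0.050002988930746464 [ 0.12 -0.08 -0.6 ] [ 0.58718759 -0.21953082  0.28411274]
wrist bar (array([ 586.8, -218.4]), array([68.2, 11.4]), 5.7, 863, np.float64(0.1504))
wrist caps (array([ 588. , -219.1]), array([47.8, 24.4]), 6.4, 186, np.float64(0.0605))
scene bar (array([ 588.6, -217.7]), array([74. , 13.7]), 6.7, 221, np.float64(0.1458))
scene caps (array([ 562. , -248.2]), array([120.3,  34.9]), 47.6, 73, np.float64(0.0555))
```

View pics/scene4.png

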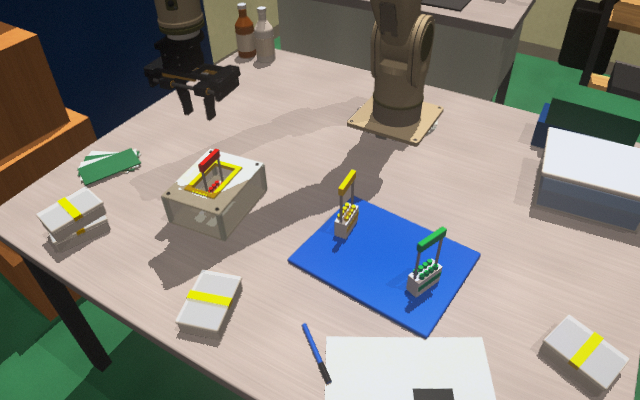

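The carrier stands upright in the box, with its bar near pixel (208, 160), centred and with its top at z = 0.150. The other two carriers haven't moved.

```bash
python3 -c "
from bench import ctrl
print(ctrl.close_job())"
```

```text
the job is handed in; nothing more can be done
None
```

I lowered the red carrier through the port and released it; it stands upright on the box floor, about 1 mm off the port's centre, with the yellow and green carriers unmoved, and the job is handed in (no verdict was returned).

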